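# Prise the spring clip off the jig rod

## Robot

A 6-joint arm with a two-finger parallel gripper is mounted at the origin on the work surface. World frame = base frame: x ahead of the robot, y to its left, z up, the work surface at z = 0. Lengths are in m, angles in degrees, forces in N, time in s.
With the tool pointing down it reaches from about 0.25 to 0.85 m from the base axis. Payload 12.5 kg.
Tool frame: the origin (TCP) lies midway between the tips of the shut fingers; the grasp point (between the pads) lies r.pinch_z behind it (r.pinch_z is the distance from the TCP to the grasp point, in m); z points along the fingers, y is the direction in which the jaws open and shut (so a half turn about z gives the same grasp; the last joint's range is limited). The gripper opens to 93 mm and grips with 3 to 60 N. Pads are 15 mm wide; open, the fingers measure 128 mm over their backs; the gripper's body (75 mm by 188 mm) begins 65 mm behind the grasp point.
Start: joints at [66.2, 20.094, 94.641, -0, 65.266, -4.847], TCP at [0.179, 0.52, 0.219] pointing down, gripper open.
Joint ranges: [-157.81, 157.81], [-45, 120.19], [0.68, 151.7], [-89.99, 269.99], [4.06, 180], [-164.3, 164.3]. Speed limits (degrees/s): [127.2, 127.2, 159.86, 180, 180, 180].

## Interface

Orientations are given as [roll, pitch, yaw] about the fixed x, y, z axes, in that order (R = Rz(yaw) Ry(pitch) Rx(roll)).
In Python, from workcell import r, cams, job gives the robot as it stands.
- The arm moves only by the tool apply_moves, never from a script. Its argument "series" is a list of rows, each a list of 5 numbers: the shift along the tool's x, y, z in cm, then the turn about the tool's z in degrees, then the opening in per cent of the stroke, from 0 (shut) to 100 (fully open). In form: [[tx, ty, tz, spin, grip], ...]. A call has 1 to 12 rows; each row is the pose to reach, as a shift and turn from the pose measured when the call began, along the tool's axes at that moment; what a row does not reach only later rows make up. A row lasts 1/8 s, in which the tool goes at most 62.5 mm and 10.7 degrees, less where a joint would pass 70% of its speed; a pose out of reach is approached as far as the arm can. A call with a gripper value outside its range is refused whole. The fingers move at their own pace and stop on an object; the grip force is fixed at half the most. Time passes only in rows, so rows that repeat a pose let the fingers close. It gives the time, the measured TCP pose, the force and the opening at its end, in the units of the state.
- r.get_obs(): the state, without advancing time (a new reading comes with each control period).
- cams.get_image(name): name is "side" or "top" or "wrist"; returns a dict with "img" (384x512x3 uint8, red, green, blue), "K" (3x3 intrinsics, pixels), "xyz" and "rotation" of the camera in the world. Camera axes: x right, y up, looking along -z (the intrinsics and any distortion apply to the point x, -y, -z); pixel columns grow to the right and rows downward; lengths in m; the calibration is good to about 2 mm. The wrist camera is an equidistant fisheye: a pixel r from the principal point sees the ray r / f radians off the axis. A picture is of the moment at which its call begins. There is no depth.
- job.job_done(): hands the job in, once; it reports no verdict.
Trained networks look in a picture, given as the dict that the camera call returned (one of the last four; its "shot" number tells which), for a name from the list of things; names that differ only in an ending like _2 or _b are one class to them, and where a whole thing is asked for, a point or a joint stands for the part that bears it (a point fixed in the world has none). Each returns a list of dicts, best first, with "score" (0 to 1); they miss things now and then, are a little off and sometimes report something else, mostly with a low value. They report only what shows in the picture. A call takes as long as a camera call. They do not tell look-alikes from the thing itself.
- cams.regions_of(query, picture): "mask" (384x512 bool, what is visible of it) and "rect" ([centre column, centre row, width, height] in pixels, round what is visible of it).
The state is a dict: "clock": time; "qpos": joint angles; "qd": joint speeds; "tau": joint torques, N m; "position": TCP position; "tcp_rot": TCP orientation; "contact_force": force on the tool from outside, world axes, zero at the start; "ft_torque": the same for the moment, N m; "finger_gap": opening from 0.0 (shut) to 1.0 (fully open).
Only numpy, scipy, OpenCV 4.12 (cv2) and the standard library are available. Lean on these libraries where they do the work, as an engineer would, in place of code of your own. Each camera call takes 0.05 s, during which the arm holds its last target.

## Task

Take the narrow white wedge by its handle, slide its blade along the top of the jig's rod and under the spring clip, so that the clip spreads, and ease the clip off the rod. Carry it away and leave both the clip and the wedge on the green bench top, clear of the jig's orange plate. Do not push the clip with the gripper while it is on the rod, and leave the broad wedge where it is.

Things in the scene. Friction and masses are not known exactly. Their poses are not given: they have to be found in the camera images.
- wedge: Narrow slick white plastic wedge, 90 g, standing on its flat underside. Origin: underside, below the handle's middle; x to the tip, z up. Handle: upright block 30 (x) x 24 (y) x 66 mm tall. Blade 10 mm wide: a level saddle 28 mm up from the handle (x=15) to x=48, a crest 32 up to x=52, then an even slope to the tip, x=117, 3 mm thick. Grip it firmly (40 N or more) across the 24 mm.
- broad_wedge: Bystander, to be left alone: same handle, side outline, origin and axes as the narrow wedge, but its blade is 42 mm wide and does not fit under the clip. The two stand side by side on the bench, handles 110 mm or more apart; which is nearer the robot varies.
- clip: Oiled steel spring clip, upside-down U, 45 mm tall, 30 wide (y), 20 long (x), 54 g, feet on the jig plate, astride the rod. Origin: between the feet, at their underside; z up. Opening over the rod 16 mm high, 25 wide. Lips on the sprung legs catch the rod: pushing the wedge in (about 10 N) lifts and spreads it till it drops into the blade's saddle, astride; raised over 25 mm it is free of the rod.
- jig: Fixed. Origin: bench top, under the clip's middle; x along the rod, the way to push the wedge; z up. Orange plate x -40 to 90, y +-50, 10 mm thick. Steel rod 20 mm thick, x -22 (free end) to 83, top 36 mm up. Behind the clip a block (x 12 to 82, 64 wide, 34 high) and two posts (72 high, 23 mm between them) stop it. Before its feet stops 20 high (x -20 to -12, y 11 to 23 each side).
Not all that is in view belongs to the job. What is shaped like the clip but blue is not meant. What is shaped like the wedge but turquoise or yellow is not meant.

How it is judged (in metres and radians):
On the way, in this order (a step that is already met when the one before it is completed fails the run):
1. the narrow wedge lies along the rod, its tip well through under the clip's bridge (x of wedge in the frame of jig between -0.095 and 0 m and y of wedge in the frame of jig between -0.03 and 0.03 m and z of wedge in the frame of jig between 0.025 and 0.056 m and angle between the x axis of wedge and the x axis of jig, either way round below 0.3 rad and horizontal distance between clip and jig below 0.02 m), for 0.1 s.
2. the clip has come off the rod ((z of clip in the frame of jig above 0.034 m or horizontal distance between clip and jig above 0.06 m)), for 0.1 s.
At the end, for the whole second after the job is handed in: The clip is off the rod and rests on the bench top (astride or against the wedge is fine), its origin 15 mm or more outside the orange plate's edges; so does the narrow wedge, its origin under 30 mm up; both released and at rest. The broad wedge has moved less than 30 mm ((x of clip in the frame of jig below -0.055 m or x of clip in the frame of jig above 0.105 m or y of clip in the frame of jig below -0.065 m or y of clip in the frame of jig above 0.065 m) and (x of wedge in the frame of jig below -0.055 m or x of wedge in the frame of jig above 0.105 m or y of wedge in the frame of jig below -0.065 m or y of wedge in the frame of jig above 0.065 m) and height (world z) of clip between -0.02 and 0.055 m and linear speed of each of clip, wedge below 0.03 m/s and height (world z) of wedge between -0.02 and 0.03 m); the robot touches nothing.
It fails at once if the gripper pushes or pulls the clip (over 3 N) while it is on the rod (contact force between the fingers and clip above 3 N and distance between clip and jig below 0.022 m).
It fails at once if the broad wedge is moved by more than 30 mm (distance of broad_wedge from where it was at the start of the episode above 0.03 m).
It also fails if it takes over 58 s, if anything falls off the work surface, if the arm or the gripper's body presses on something with over 40 N, if the wrist force passes 120 N, or if a joint passes its speed limit or range.

## Working session

There is one attempt and no reset: what is moved stays moved. The work goes in short steps, Python scripts to look and compute and a tool call to move; the robot and the scene stay as the last step left them, time stands still between calls to the robot, and variables do not carry over. Pictures are saved under pics/ and viewed, and the job is handed in when it is done.

Besides the shell and the picture viewer there is one more tool, called after "Call:" as name(argument=value, ...) on one line, values as JSON. apply_moves: Moves the arm, as the interface text tells. Its arguments: {"type":"object","properties":{"series":{"type":"array"}},"required":["series"]}

```bash
ls; mkdir -p pics
python3 - <<'E'
from workcell import r,cams,job
import cv2,numpy as np
o=r.get_obs();print(o,r.pinch_z)
for n in ["side","top","wrist"]:
    p=cams.get_image(n);cv2.imwrite(f"pics/{n}0.png",p["img"][:,:,::-1]);print(n,p["K"],p["xyz"],p["rotation"],p.keys())
    for q in ["wedge","broad_wedge","clip","jig"]:
        print(q,[(round(d["score"],2),np.round(d["rect"])) for d in cams.regions_of(q,p)])
E
```

```text
pics
{'clock': 0.0, 'qpos': array([ 6.61995257e+01,  2.01229119e+01,  9.46780125e+01, -3.39280081e-03,
        6.52649145e+01, -4.84703763e+00]), 'qd': array([-0.07528227, -0.02741608, -0.01555254, -0.09477499,  0.0519241 ,
       -0.04514333]), 'tau': array([-3.61235972e-03, -4.97321463e+01, -2.85244739e+01,  6.97328104e-02,
        2.59213446e-02, -8.10168990e-05]), 'position': array([0.17848568, 0.51986167, 0.21810801]), 'tcp_rot': array([-1.79934136e+02, -2.49424590e-03,  1.61047983e+02]), 'contact_force': array([ 0.0875017 ,  0.70557784, -0.19130785]), 'ft_torque': array([ 0.01490625,  0.00253352, -0.02935145]), 'finger_gap': 1.0003810314745876} 0.0188
side [[415.89263515   0.         260.75037463]
 [  0.         415.89263515 184.36490197]
 [  0.           0.           1.        ]] [0.3547951  0.43098548 0.60548625] [  44.01251205    0.8097248  -167.37273055] dict_keys(['img', 'K', 'xyz', 'rotation', 'shot'])
wedge [(0.94, array([313., 122.,  35.,  33.])), (0.84, array([195., 151.,  38.,  62.])), (0.77, array([338., 169.,  25.,  73.]))]
broad_wedge [(0.84, array([266., 162.,  34
[... 332 characters left out ...]
.24257741 -89.80473798] dict_keys(['img', 'K', 'xyz', 'rotation', 'shot'])
wedge [(0.88, array([303., 118.,  71.,  24.])), (0.76, array([304., 266.,  70.,  28.])), (0.56, array([398., 231.,  67.,  38.]))]
broad_wedge [(0.79, array([306., 199.,  73.,  30.]))]
clip [(0.75, array([161., 221.,  21.,  20.])), (0.49, array([227., 192.,  20.,  25.]))]
jig [(0.93, array([163., 171.,  71.,  57.]))]
wrist [[297.31863964   0.         257.12441182]
 [  0.         297.31863964 196.97087509]
 [  0.           0.           1.        ]] [0.1149189  0.54306444 0.38571975] [-1.43716476e+01 -4.95154676e-03  7.10969645e+01] dict_keys(['img', 'K', 'xyz', 'rotation', 'shot'])
wedge []
broad_wedge []
clip []
jig []
```

View pics/side0.png

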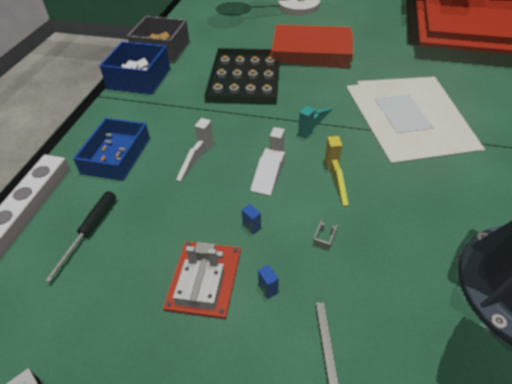

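View pics/top0.png

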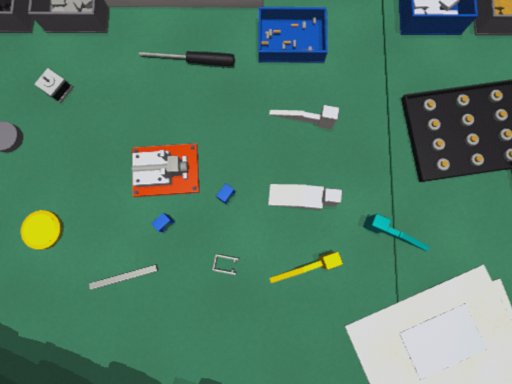

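View pics/wrist0.png

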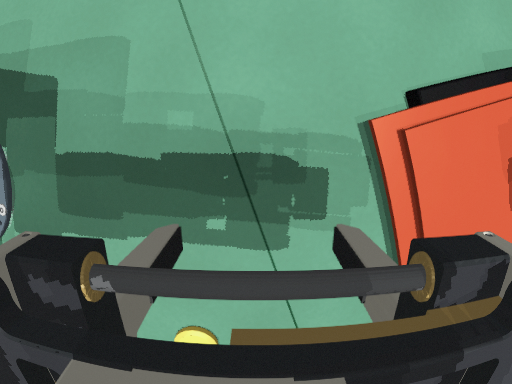

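Run:
```python
import cv2
t=cv2.imread("pics/top0.png");s=cv2.imread("pics/side0.png")
cv2.imwrite("pics/c1.png",cv2.resize(t[135:205,125:205],None,fx=8,fy=8,interpolation=cv2.INTER_CUBIC))
cv2.imwrite("pics/c2.png",cv2.resize(t[90:220,260:350],None,fx=4.6,fy=4.6,interpolation=cv2.INTER_CUBIC))
cv2.imwrite("pics/c3.png",cv2.resize(s[235:320,160:245],None,fx=7,fy=7,interpolation=cv2.INTER_CUBIC))
cv2.imwrite("pics/c4.png",cv2.resize(s[110:200,170:295],None,fx=6,fy=6,interpolation=cv2.INTER_CUBIC))
```

```text
(no output)
```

View pics/c1.png

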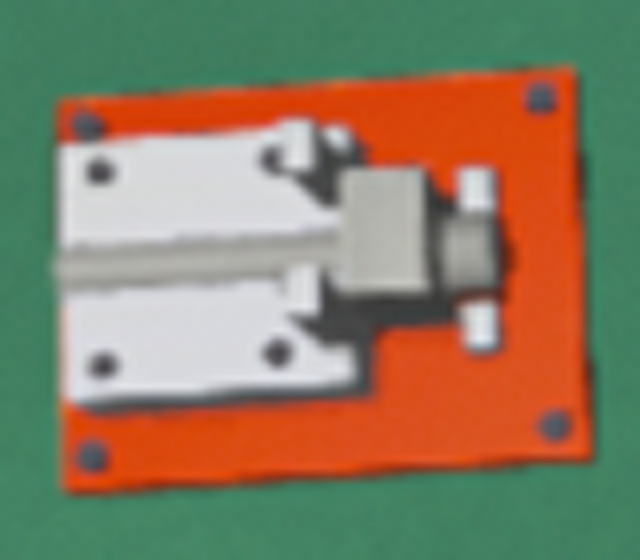

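View pics/c2.png

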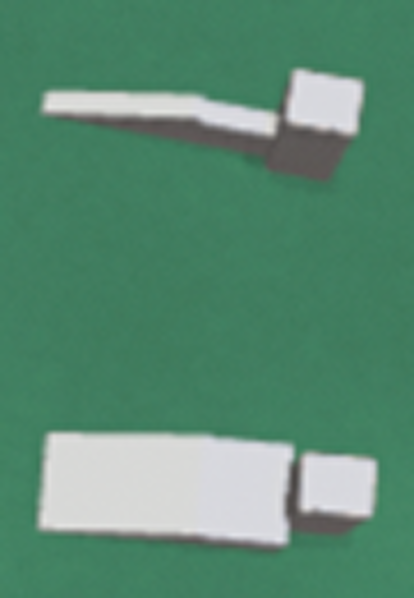

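View pics/c3.png

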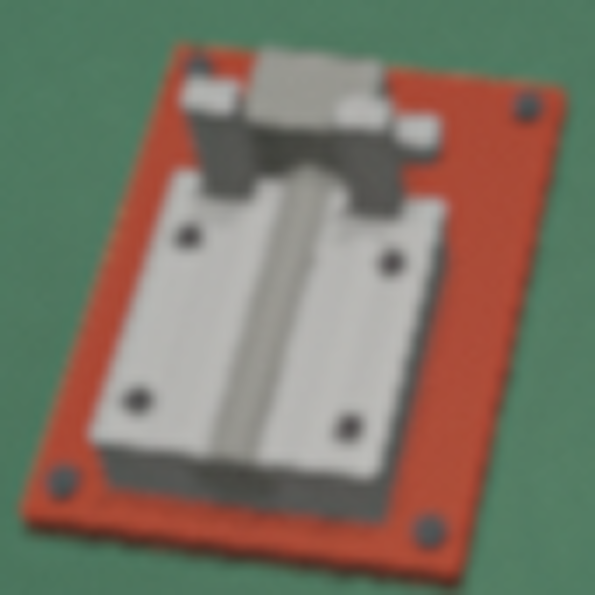

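View pics/c4.png

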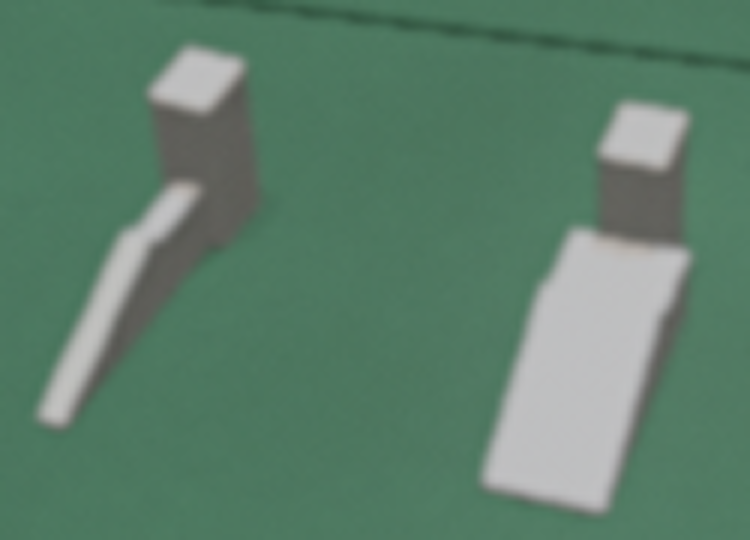

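```bash
cat > h.py <<'E'
import numpy as np,cv2
from scipy.spatial.transform import Rotation as R
from scipy.optimize import least_squares
CAM={"side":([[415.8926,0,260.7504],[0,415.8926,184.3649],[0,0,1]],[0.3547951,0.43098548,0.60548625],[44.01251205,0.8097248,-167.37273055]),
"top":([[402.65457,0,262.115],[0,402.65457,186.751],[0,0,1]],[0.36657647,-0.09704893,0.79774309],[9.62912197,-0.24257741,-89.80473798])}
def proj(P,cam):
    K,t,e=CAM[cam];Rm=R.from_euler("xyz",e,degrees=True).as_matrix()
    c=(np.asarray(P)-t)@Rm; K=np.array(K)
    return np.c_[K[0,0]*c[:,0]/-c[:,2]+K[0,2], K[1,1]*-c[:,1]/-c[:,2]+K[1,2]]
def place(p,L): # p=x,y,yaw(rad),z
    c,s=np.cos(p[2]),np.sin(p[2]);L=np.asarray(L,float)
    return np.c_[p[0]+c*L[:,0]-s*L[:,1],p[1]+s*L[:,0]+c*L[:,1],L[:,2]+(p[3] if len(p)>3 else 0)]
def px(c,f,off): return (np.asarray(c)+.5)/f-.5+np.asarray(off)
def fit(obs,p0): # obs list of (cam,L,pix)
    F=lambda p:np.concatenate([(proj(place(p,L),c)-q).ravel() for c,L,q in obs])
    s=least_squares(F,p0);return s.x,F(s.x).reshape(-1,2)
E
python3 - <<'E'
from h import *
pl=[(.09,-.05,.01),(-.04,-.05,.01),(-.04,.05,.01),(.09,.05,.01)]
T=("top",pl,px([(57,98),(575,68),(595,460),(65,492)],8,(125,135)))
S=("side",[pl[i] for i in(1,2,3,0)],px([(183,45),(567,90),(460,580),(22,520)],7,(160,235)))
cl=("top",[(.01,-.015,.055),(-.01,-.015,.055),(-.01,.015,.055),(.01,.015,.055)],px([(340,168),(427,168),(437,292),(338,295)],8,(125,135)))
hd=[(.015,-.012,.066),(-.015,-.012,.066),(-.015,.012,.066),(.015,.012,.066),(.117,-.005,.003),(.117,.005,.003)]
Tw=("top",hd,px([(295,68),(363,80),(357,135),(287,124),(43,92),(43,113)],4.6,(260,90)))
Sw=("side",[hd[i] for i in(1,2,3,0,4,5)],px([(190,45),(247,65),(208,113),(148,95),(38,420),(70,428)],6,(170,110)))
for n,o in dict(jig=[T,S],jT=[T],jS=[S],clip=[cl],w=[Tw,Sw],wT=[Tw],wS=[Sw]).items():
    p,e=fit(o,[.4,.0,1.57]);print(n,np.round(p[:2],4),round(np.degrees(p[2]),2),np.round(e,1).tolist())
E
```

```text
jig [0.5363 0.0701] 94.05 [[-0.1, 0.5], [-0.4, 0.1], [-0.8, -0.1], [-0.5, 0.2], [-0.4, -0.3], [0.4, -0.2], [0.2, -0.6], [-0.4, -0.7]]
jT [0.5366 0.0692] 94.02 [[0.3, 0.3], [0.1, -0.1], [-0.4, -0.3], [-0.0, 0.0]]
jS [0.536  0.0709] 94.06 [[-0.4, 0.1], [0.5, 0.2], [0.3, -0.1], [-0.3, -0.2]]
clip [0.5367 0.0691] 93.23 [[0.3, 0.4], [-0.0, -0.2], [-1.0, -0.2], [0.7, -0.0]]
w [ 0.6363 -0.2285] 79.4 [[-0.5, 0.0], [0.2, 0.2], [-0.4, 0.1], [-0.8, -0.4], [0.4, 0.3], [-0.5, 0.3], [-0.2, 0.0], [0.2, -0.7], [-0.0, -0.6], [-0.1, -0.3], [0.5, -0.5], [-0.6, -0.5]]
wT [ 0.6364 -0.229 ] 79.32 [[-0.2, -0.1], [0.5, 0.2], [-0.2, 0.0], [-0.5, -0.4], [0.7, 0.2], [-0.2, 0.2]]
wS [ 0.6358 -0.2272] 79.46 [[-0.2, 0.4], [0.3, -0.3], [-0.0, -0.2], [-0.1, 0.1], [0.5, -0.0], [-0.6, -0.0]]
```

```bash
cat >> h.py <<'E'
def goto(o,x,y,z,yaw):
    Rm=R.from_euler("xyz",o["tcp_rot"],degrees=True).as_matrix()
    d=Rm.T@(np.array([x,y,z])-o["position"])*100
    sp=-((yaw-o["tcp_rot"][2]+180)%360-180)
    print("to",(x,y,z,yaw),"->",np.round(d,2),"spin",round(sp,2))
def st(o): print(round(o["clock"],2),np.round(o["position"],4),np.round(o["tcp_rot"],2),"F",np.round(o["contact_force"],1),"gap",round(o["finger_gap"],3))
JIG=(0.5363,0.0701,94.05)
def jigpt(x,y=0):
    a=np.radians(JIG[2]);return JIG[0]+np.cos(a)*x-np.sin(a)*y, JIG[1]+np.sin(a)*x+np.cos(a)*y
E
python3 - <<'E'
from workcell import r
from h import *
o=r.get_obs();st(o)
goto(o,.6363,-.2285,.15,79.4)
goto(o,.6363,-.2285,.20,79.4)
E
```

```text
0.75 [0.1786 0.5202 0.2186] [180.    -0.   161.05] F [-0.5 -0.3  0.1] gap 1.003
to (0.6363, -0.2285, 0.15, 79.4) -> [-67.6  -55.94   6.86] spin 81.65
to (0.6363, -0.2285, 0.2, 79.4) -> [-67.6  -55.94   1.86] spin 81.65
```

Candidates for the wedge in the top view are the narrow white one (303,115), the broad white one (306,197), turquoise (400,231) and yellow (305,267). I chose (303,115): its blade is thin and white, and the crop confirms it. Candidates for the clip are the steel one on the jig (178,165), the blue ones (226,193) and (162,222), and the wire thing at (225,264). I chose the one on the jig.

Call:
apply_moves(series=[[-5.6, -4.7, 0.2, 10, 100], [-11.2, -9.3, 0.3, 20, 90], [-16.9, -14, 0.5, 30, 80], [-22.5, -18.6, 0.6, 40, 70], [-28.2, -23.3, 0.8, 50, 65], [-33.8, -28, 1, 60, 65], [-39.4, -32.6, 1.1, 70, 65], [-45.1, -37.3, 1.3, 80, 65], [-50.7, -42, 1.5, 81.65, 65], [-56.3, -46.6, 1.6, 81.65, 65], [-62, -51.3, 1.8, 81.65, 65], [-67.6, -55.94, 1.86, 81.65, 65]])

```text
clock: 2.25
position: [0.5705, -0.1216, 0.2023]
tcp_rot: [180.0, -0.0, 79.4]
contact_force: [1.3, 0.0, 0.2]
finger_gap: 0.651
```

Run:
```python
from workcell import r
from h import *
o=r.get_obs();st(o)
goto(o,.6363,-.2285,.12,79.4)
```

```text
2.25 [ 0.5705 -0.1216  0.2023] [179.98  -0.    79.38] F [1.3 0.  0.2] gap 0.651
to (0.6363, -0.2285, 0.12, 79.4) -> [-9.29  8.43  8.23] spin -0.02
```

Call:
apply_moves(series=[[-4.6, 4.2, 4, 0, 65], [-9.29, 8.43, 6, 0, 65], [-9.29, 8.43, 8.23, 0, 65], [-9.29, 8.43, 8.23, 0, 65], [-9.29, 8.43, 8.23, 0, 65]])

```text
clock: 2.88
position: [0.6364, -0.2278, 0.1212]
tcp_rot: [179.9, -0.0, 79.4]
contact_force: [0.3, 0.5, -0.4]
finger_gap: 0.65
```

Run:
```python
from workcell import r,cams
from h import *
p=cams.get_image("wrist");cv2.imwrite("pics/w1.png",p["img"][:,:,::-1])
p=cams.get_image("side");cv2.imwrite("pics/s1.png",cv2.resize(p["img"][60:240,120:360,::-1],None,fx=3,fy=3))
o=r.get_obs();st(o)
goto(o,.6363,-.2285,.018,79.4)
```

```text
2.98 [ 0.6367 -0.2278  0.1217] [1.7987e+02 2.0000e-02 7.9430e+01] F [0.3 0.2 0.4] gap 0.65
to (0.6363, -0.2285, 0.018, 79.4) -> [-0.08 -0.05 10.37] spin 0.03
```

View pics/w1.png

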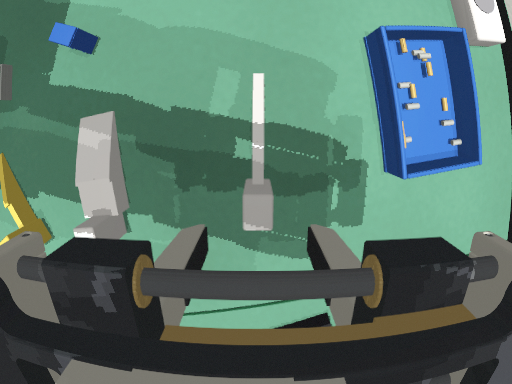

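View pics/s1.png

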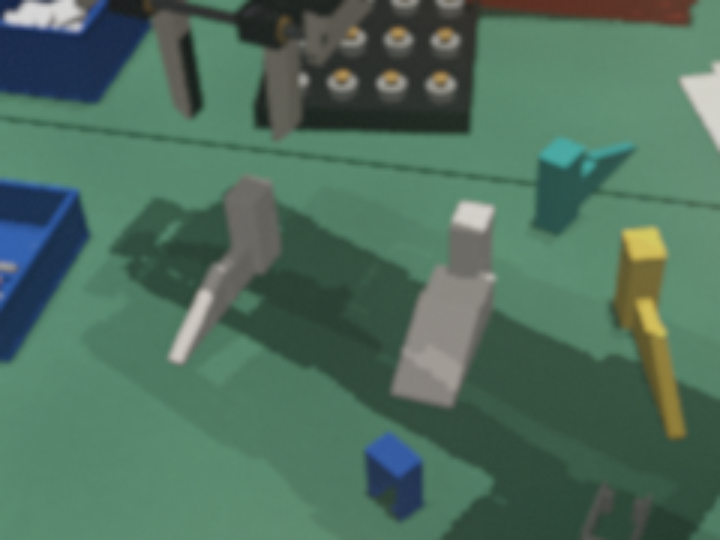

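Wrist view: the narrow wedge (handle 258,205; blade straight up) is centred between the fingers at 190 and 330, and the broad wedge (100,170) is well outside them. Descending.

Call:
apply_moves(series=[[-0.08, -0.05, 3, 0, 65], [-0.08, -0.05, 6, 0, 65], [-0.08, -0.05, 8.5, 0, 65], [-0.08, -0.05, 10.3, 0, 65], [-0.08, -0.05, 10.3, 0, 65], [-0.08, -0.05, 10.3, 0, 40], [-0.08, -0.05, 10.3, 0, 0], [-0.08, -0.05, 10.3, 0, 0], [-0.08, -0.05, 10.3, 0, 0], [-0.08, -0.05, 10.3, 0, 0], [-0.08, -0.05, 10.3, 0, 0]])

```text
clock: 4.35
position: [0.6363, -0.2286, 0.019]
tcp_rot: [179.9, 0.0, 79.4]
contact_force: [-0.3, 0.6, 2.9]
finger_gap: 0.259
```

Run:
```python
from workcell import r,cams
from h import *
o=r.get_obs();st(o)
```

```text
4.35 [ 0.6363 -0.2286  0.019 ] [1.7986e+02 2.0000e-02 7.9430e+01] F [-0.3  0.6  2.9] gap 0.259
```

Call:
apply_moves(series=[[0, 0, -2, 0, 0], [0, 0, -5, 0, 0], [0, 0, -8, 0, 0], [0, 0, -10, 0, 0], [0, 0, -10, 0, 0]])

```text
clock: 4.97
position: [0.6368, -0.2288, 0.1208]
tcp_rot: [179.7, 0.1, 79.4]
contact_force: [1.3, 0.5, -1.3]
finger_gap: 0.257
```

Run:
```python
from workcell import r,cams
from h import *
o=r.get_obs();st(o)
goto(o,*jigpt(-.165),.119,JIG[2])
```

```text
4.97 [ 0.6368 -0.2288  0.1208] [1.797e+02 6.000e-02 7.943e+01] F [ 1.3  0.5 -1.3] gap 0.257
to (np.float64(0.5479534526786425), np.float64(-0.09448796140868457), 0.119, 94.05) -> [ 11.57 -11.2    0.11] spin -14.62
```

Call:
apply_moves(series=[[3, -3, 0, -5, 0], [6, -6, 0, -10, 0], [9, -9, 0, -14.6, 0], [11.5, -11.2, 0.1, -14.62, 0], [11.57, -11.2, 0.1, -14.62, 0], [11.57, -11.2, 0.1, -14.62, 0], [11.57, -11.2, 0.1, -14.62, 0]])

```text
clock: 5.85
position: [0.5483, -0.0952, 0.1188]
tcp_rot: [179.7, 0.1, 94.0]
contact_force: [0.4, 0.2, -0.8]
finger_gap: 0.259
```

Run:
```python
from workcell import r,cams
from h import *
for n in("side","top"):
    p=cams.get_image(n);cv2.imwrite(f"pics/{n}2.png",p["img"][:,:,::-1])
s=cv2.imread("pics/side2.png");t=cv2.imread("pics/top2.png")
cv2.imwrite("pics/s2.png",cv2.resize(s[120:320,120:300],None,fx=3,fy=3,interpolation=cv2.INTER_CUBIC))
cv2.imwrite("pics/t2.png",cv2.resize(t[120:220,120:280],None,fx=5,fy=5,interpolation=cv2.INTER_CUBIC))
o=r.get_obs();st(o)
goto(o,*jigpt(-.165),.019+.0375,JIG[2])
```

```text
5.95 [ 0.5481 -0.0951  0.1189] [1.7973e+02 1.3000e-01 9.4010e+01] F [-0.1 -1.2 -0.3] gap 0.258
to (np.float64(0.5479534526786425), np.float64(-0.09448796140868457), 0.056499999999999995, 94.05) -> [ 0.08 -0.04  6.24] spin -0.04
```

View pics/s2.png

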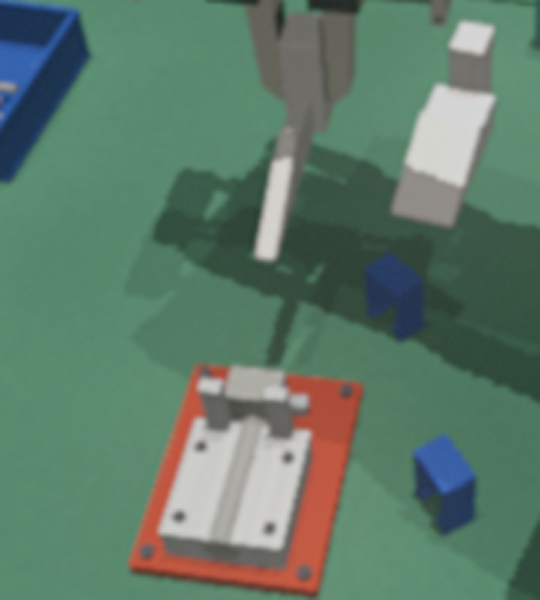

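View pics/t2.png

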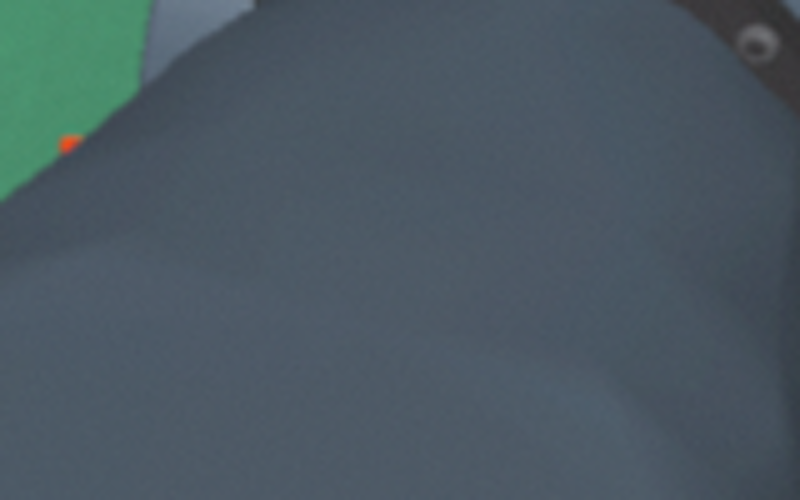

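The wedge is held level with its blade pointing at the clip (side crop: tip 265,258; clip 255,380). Lowering to rod height.

Call:
apply_moves(series=[[0.08, -0.04, 2, 0, 0], [0.08, -0.04, 4, 0, 0], [0.08, -0.04, 5.5, 0, 0], [0.08, -0.04, 6.24, 0, 0], [0.08, -0.04, 6.24, 0, 0], [0.08, -0.04, 6.24, 0, 0]])

```text
clock: 6.7
position: [0.5484, -0.0946, 0.057]
tcp_rot: [179.7, 0.2, 94.0]
contact_force: [0.1, 0.0, -1.3]
finger_gap: 0.252
```

Run:
```python
from workcell import r,cams
from h import *
for n in("side","wrist"):
    p=cams.get_image(n);cv2.imwrite(f"pics/{n}3.png",p["img"][:,:,::-1])
s=cv2.imread("pics/side3.png")
cv2.imwrite("pics/s3.png",cv2.resize(s[160:270,160:270],None,fx=5.4,fy=5.4,interpolation=cv2.INTER_CUBIC))
o=r.get_obs();st(o)
a=np.radians(o["tcp_rot"][2])
q=proj(place([*o["position"][:2],a,o["position"][2]-.019],[(.117,-.005,.003),(.117,.005,.003),(.117,-.005,0),(.05,-.005,.032),(.05,.005,.032)]),"side")
print("pred in crop",np.round((q-[160,160]+.5)*5.4-.5))
```

```text
6.8 [ 0.5483 -0.0945  0.057 ] [1.7967e+02 1.5000e-01 9.4010e+01] F [-0.1  0.4 -1.5] gap 0.26
pred in crop [[268. 375.]
 [298. 378.]
 [269. 381.]
 [306. 160.]
 [336. 163.]]
```

View pics/s3.png

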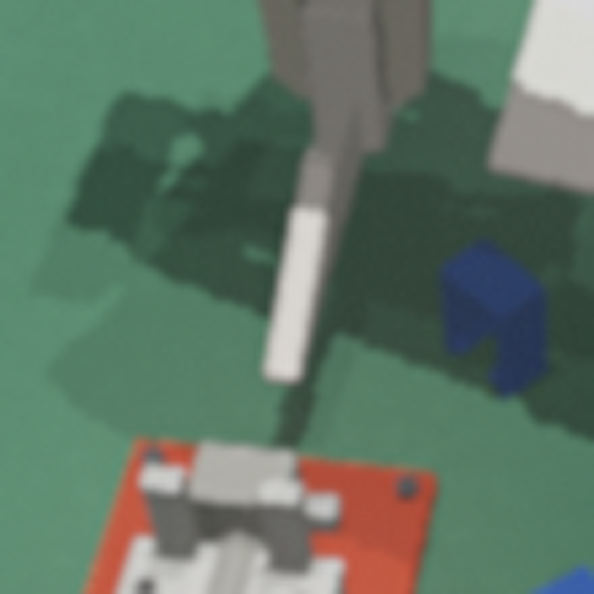

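View pics/wrist3.png

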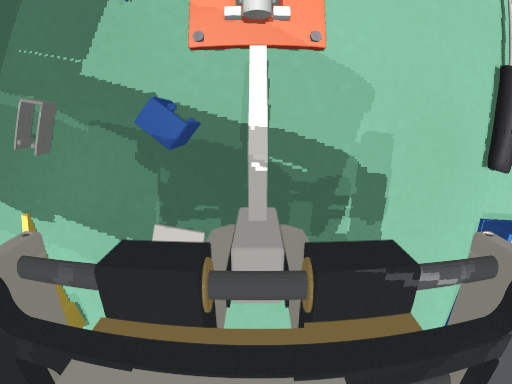

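Call:
apply_moves(series=[[1, 0, 0, 0, 0], [2, 0, 0, 0, 0], [3, 0, 0, 0, 0], [3.5, 0, 0, 0, 0], [3.5, 0, 0, 0, 0], [3.5, 0, 0, 0, 0]])

```text
clock: 7.55
position: [0.5459, -0.0598, 0.0569]
tcp_rot: [179.7, 0.2, 94.0]
contact_force: [-0.4, 0.1, -1.5]
finger_gap: 0.256
```

Run:
```python
from workcell import r,cams
from h import *
for n in("side","wrist"):
    p=cams.get_image(n);cv2.imwrite(f"pics/{n}4.png",p["img"][:,:,::-1])
s=cv2.imread("pics/side4.png")
w=cv2.imread("pics/wrist4.png")
cv2.imwrite("pics/s4.png",np.hstack([cv2.resize(s[190:290,170:250],None,fx=5,fy=5,interpolation=cv2.INTER_CUBIC),cv2.resize(w[0:100,218:298],None,fx=5,fy=5,interpolation=cv2.INTER_CUBIC)]))
o=r.get_obs();st(o)
goto(o,*jigpt(-.03),o["position"][2],JIG[2])
```

```text
7.65 [ 0.5459 -0.0599  0.0569] [1.7968e+02 1.5000e-01 9.3990e+01] F [-0.3 -0.1 -1. ] gap 0.255
to (np.float64(0.538418809577935), np.float64(0.04017491610751189), np.float64(0.056905772757452316), 94.05) -> [10.03 -0.05 -0.03] spin -0.06
```

View pics/s4.png

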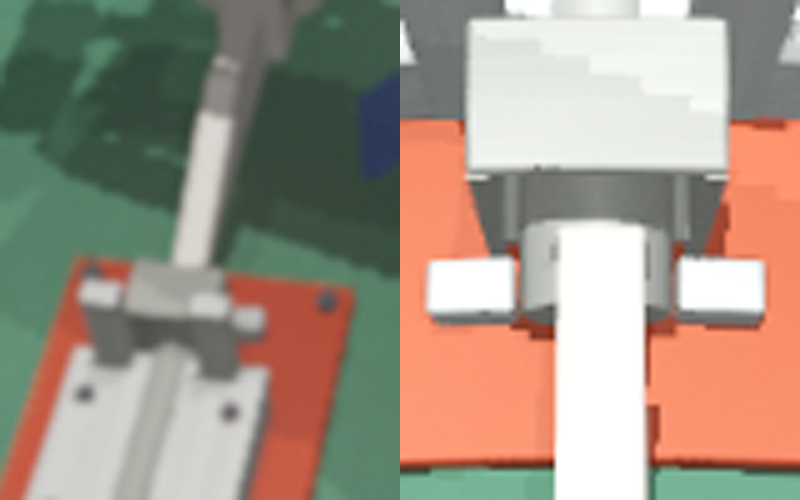

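Wrist crop (right half): the blade lies centred on the rod, its tip just before the clip's opening. Pushing in stages and watching the force.

Call:
apply_moves(series=[[0.8, 0, 0, 0, 0], [1.6, 0, 0, 0, 0], [2.4, -0.01, 0, 0, 0], [3.2, -0.02, 0, 0, 0], [4, -0.03, 0, -0.06, 0], [4.5, -0.03, 0, -0.06, 0], [4.5, -0.03, 0, -0.06, 0]])

```text
clock: 8.52
position: [0.5423, -0.0146, 0.0567]
tcp_rot: [179.7, 0.1, 94.1]
contact_force: [-0.6, -1.1, -4.4]
finger_gap: 0.258
```

Run:
```python
from workcell import r,cams
from h import *
for n in("side","wrist"):
    p=cams.get_image(n);cv2.imwrite(f"pics/{n}5.png",p["img"][:,:,::-1])
s=cv2.imread("pics/side5.png")
w=cv2.imread("pics/wrist5.png")
cv2.imwrite("pics/s5.png",np.hstack([cv2.resize(s[190:290,170:250],None,fx=5,fy=5,interpolation=cv2.INTER_CUBIC),cv2.resize(w[50:250,178:338],None,fx=2.5,fy=2.5,interpolation=cv2.INTER_CUBIC)]))
o=r.get_obs();st(o)
goto(o,*jigpt(-.03),o["position"][2],JIG[2])
```

```text
8.62 [ 0.5424 -0.0149  0.0568] [1.7968e+02 1.4000e-01 9.4050e+01] F [-0.2 -1.3 -3.8] gap 0.255
to (np.float64(0.538418809577935), np.float64(0.04017491610751189), np.float64(0.056808341208631916), 94.05) -> [ 5.52 -0.01 -0.01] spin -0.0
```

View pics/s5.png

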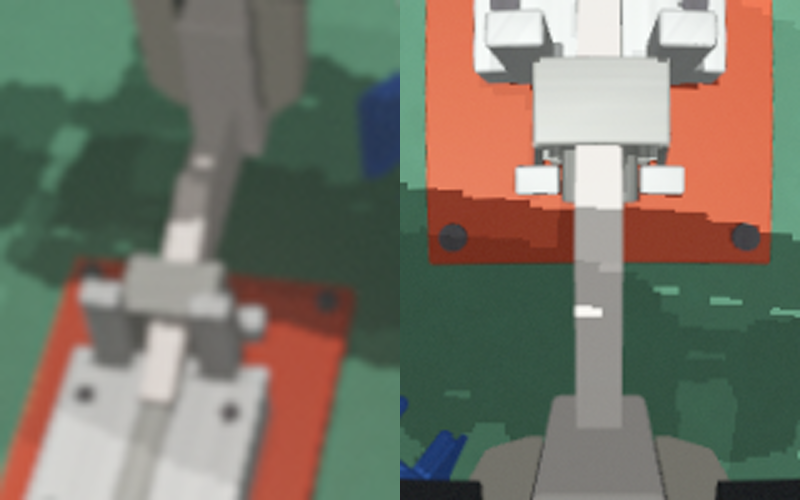

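Call:
apply_moves(series=[[0.6, 0, 0, 0, 0], [1.2, 0, 0, 0, 0], [1.8, 0, 0, 0, 0], [2.4, 0, 0, 0, 0], [3, 0, 0, 0, 0], [3.3, 0, 0, 0, 0], [3.3, 0, 0, 0, 0]])

```text
clock: 9.5
position: [0.5401, 0.0183, 0.0568]
tcp_rot: [179.7, 0.1, 94.1]
contact_force: [-0.2, 0.3, -1.5]
finger_gap: 0.252
```

Call:
apply_moves(series=[[0.5, 0, 0, 0, 0], [1, 0, 0, 0, 0], [1.5, 0, 0, 0, 0], [1.9, 0, 0, 0, 0], [2.2, 0, 0, 0, 0], [2.2, 0, 0, 0, 0]])

```text
clock: 10.25
position: [0.5385, 0.0404, 0.0567]
tcp_rot: [179.7, 0.1, 94.1]
contact_force: [-0.4, -0.3, -0.8]
finger_gap: 0.258
```

Run:
```python
from workcell import r,cams
from h import *
for n in("side","wrist"):
    p=cams.get_image(n);cv2.imwrite(f"pics/{n}6.png",p["img"][:,:,::-1])
s=cv2.imread("pics/side6.png")
w=cv2.imread("pics/wrist6.png")
cv2.imwrite("pics/s6.png",np.hstack([cv2.resize(s[190:290,170:250],None,fx=5,fy=5,interpolation=cv2.INTER_CUBIC),cv2.resize(w[50:250,178:338],None,fx=2.5,fy=2.5,interpolation=cv2.INTER_CUBIC)]))
o=r.get_obs();st(o)
goto(o,*jigpt(-.03),o["position"][2],JIG[2])
a=np.radians(o["tcp_rot"][2])
q=proj(place([*o["position"][:2],a,o["position"][2]-.019],[(.117,-.005,.003),(.117,.005,.003),(.05,-.005,.032),(.05,.005,.032)]),"side")
print("pred in crop",np.round((q-[170,190]+.5)*5-.5))
```

```text
10.35 [0.5386 0.0401 0.0567] [1.7968e+02 1.4000e-01 9.4070e+01] F [ 0.4 -0.8 -1.9] gap 0.256
to (np.float64(0.538418809577935), np.float64(0.04017491610751189), np.float64(0.056696266817529234), 94.05) -> [ 0.   -0.01 -0.  ] spin 0.02
pred in crop [[ 93. 554.]
 [125. 558.]
 [138. 313.]
 [169. 316.]]
```

View pics/s6.png

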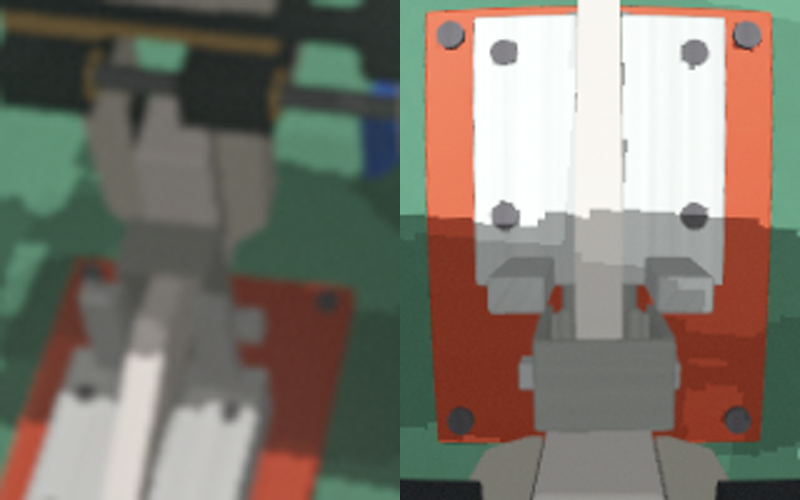

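Run:
```python
from h import *
for cx in(0,-.005,-.01):
  x,y=jigpt(cx)
  q=proj(place([x,y,np.radians(JIG[2]),0],[(sx*.01,sy*.015,.068) for sx,sy in((-1,-1),(-1,1),(1,1),(1,-1))]),"side")
  print(cx,np.round((q-[170,190]+.5)*5-.5).tolist())
s=cv2.imread("pics/side6.png");w=cv2.imread("pics/wrist6.png")
a=cv2.resize(s[225:265,185:225],None,fx=10,fy=10,interpolation=cv2.INTER_CUBIC)
b=cv2.resize(w[150:230,218:298],None,fx=5,fy=5,interpolation=cv2.INTER_CUBIC)
cv2.imwrite("pics/s6b.png",np.clip(np.hstack([a,b])*1.6,0,255).astype(np.uint8))
```

```text
0 [[132.0, 235.0], [223.0, 246.0], [209.0, 297.0], [116.0, 286.0]]
-0.005 [[136.0, 223.0], [227.0, 233.0], [213.0, 284.0], [120.0, 273.0]]
-0.01 [[140.0, 211.0], [230.0, 221.0], [216.0, 271.0], [124.0, 260.0]]
```

View pics/s6b.png

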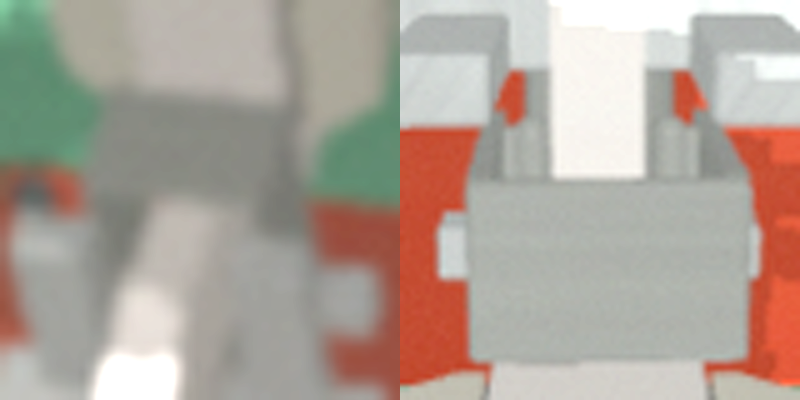

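The clip sits in the saddle against the handle's front, clear of the fingers. Wrist crop: clip top spans columns 470-750, rows 180-360. Now easing it straight up.

Call:
apply_moves(series=[[0, 0, -0.4, 0, 0], [0, 0, -0.8, 0, 0], [0, 0, -1.2, 0, 0], [0, 0, -1.6, 0, 0], [0, 0, -2, 0, 0], [0, 0, -2.4, 0, 0], [0, 0, -2.8, 0, 0], [0, 0, -3.2, 0, 0], [0, 0, -3.6, 0, 0], [0, 0, -4, 0, 0], [0, 0, -4, 0, 0]])

```text
clock: 11.72
position: [0.5385, 0.0402, 0.097]
tcp_rot: [179.6, 0.1, 94.1]
contact_force: [0.3, 1.1, -2.1]
finger_gap: 0.257
```

Run:
```python
from workcell import r,cams
from h import *
for n in("side","wrist"):
    p=cams.get_image(n);cv2.imwrite(f"pics/{n}7.png",p["img"][:,:,::-1])
s=cv2.imread("pics/side7.png")
w=cv2.imread("pics/wrist7.png")
cv2.imwrite("pics/s7.png",np.hstack([cv2.resize(s[190:290,170:250],None,fx=5,fy=5,interpolation=cv2.INTER_CUBIC),cv2.resize(w[50:250,178:338],None,fx=2.5,fy=2.5,interpolation=cv2.INTER_CUBIC)]))
o=r.get_obs();st(o)
```

```text
11.82 [0.5383 0.0402 0.0967] [1.7968e+02 1.3000e-01 9.4070e+01] F [-0.8  0.7 -0.3] gap 0.257
```

View pics/s7.png

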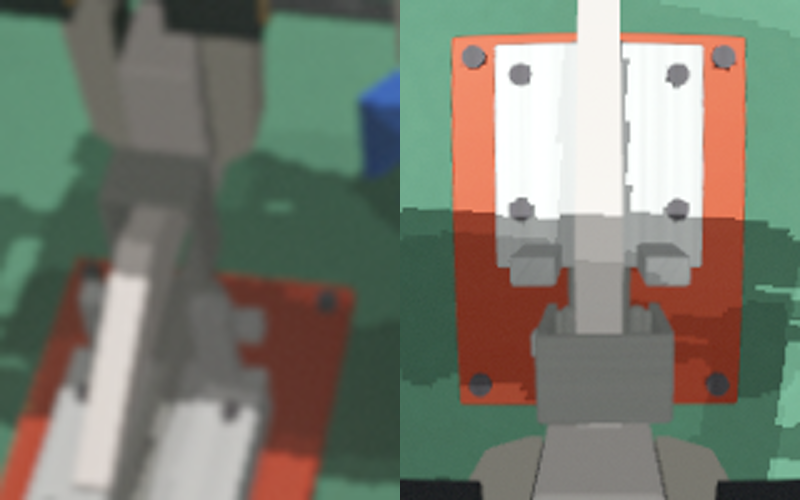

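Clip and wedge rose together, and the clip is clear of the rod. Lifting a bit more, then carrying both back to the wedge's original clear spot.

Call:
apply_moves(series=[[0, 0, -1, 0, 0], [0, 0, -2, 0, 0], [0, 0, -3, 0, 0], [0, 0, -4, 0, 0], [0, 0, -4, 0, 0]])

```text
clock: 12.45
position: [0.5385, 0.0403, 0.1376]
tcp_rot: [179.6, 0.1, 94.1]
contact_force: [-0.3, 0.5, -1.6]
finger_gap: 0.256
```

Run:
```python
from workcell import r,cams
from h import *
o=r.get_obs();st(o)
goto(o,.636,-.225,.137,79.4)
```

```text
12.45 [0.5385 0.0403 0.1376] [1.7959e+02 1.4000e-01 9.4070e+01] F [-0.3  0.5 -1.6] gap 0.256
to (0.636, -0.225, 0.137, 79.4) -> [-27.16   7.84   0.18] spin 14.67
```

Call:
apply_moves(series=[[-1, 0.3, 0, 0, 0], [-3, 0.9, 0, 1.5, 0], [-6, 1.7, 0, 3, 0], [-9, 2.6, 0, 5, 0], [-12, 3.5, 0, 7, 0], [-15, 4.3, 0, 9, 0], [-18, 5.2, 0.1, 11, 0], [-21, 6.1, 0.1, 12.5, 0], [-24, 6.9, 0.1, 14, 0], [-26, 7.5, 0.1, 14.67, 0], [-27.16, 7.84, 0.18, 14.67, 0], [-27.16, 7.84, 0.18, 14.67, 0]])

```text
clock: 13.95
position: [0.6357, -0.226, 0.1365]
tcp_rot: [179.6, 0.0, 79.3]
contact_force: [-0.5, 0.4, -2.2]
finger_gap: 0.255
```

Run:
```python
from workcell import r,cams
from h import *
p=cams.get_image("wrist");cv2.imwrite("pics/w8.png",p["img"][:,:,::-1])
o=r.get_obs();st(o)
goto(o,.636,-.225,.02,79.4)
```

```text
14.0 [ 0.6357 -0.2252  0.1366] [1.7961e+02 2.0000e-02 7.9370e+01] F [ 0.9  0.2 -2.3] gap 0.26
to (0.636, -0.225, 0.02, 79.4) -> [ 0.03 -0.05 11.66] spin -0.03
```

View pics/w8.png

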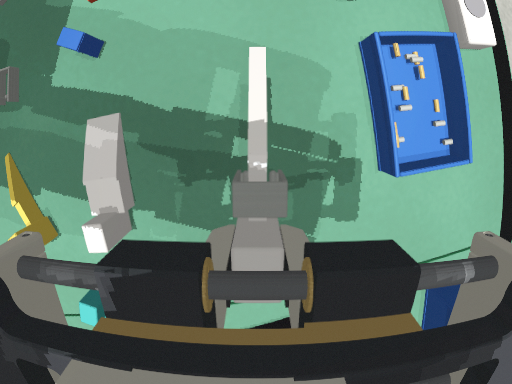

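The clip is still in the saddle (258,193), and the landing area below is clear green. Lowering.

Call:
apply_moves(series=[[0, 0, 2, 0, 0], [0, 0, 4, 0, 0], [0, 0, 6, 0, 0], [0, 0, 8, 0, 0], [0, 0, 9, 0, 0], [0, 0, 9.8, 0, 0], [0, 0, 10.4, 0, 0], [0, 0, 10.9, 0, 0], [0, 0, 11.3, 0, 0], [0, 0, 11.65, 0, 0], [0, 0, 11.65, 0, 0], [0, 0, 11.65, 0, 0]])

```text
clock: 15.5
position: [0.6365, -0.2254, 0.0202]
tcp_rot: [179.6, 0.0, 79.4]
contact_force: [-0.8, -0.2, -1.6]
finger_gap: 0.258
```

Run:
```python
from workcell import r,cams
from h import *
for n in("side","wrist"):
    p=cams.get_image(n);cv2.imwrite(f"pics/{n}9.png",p["img"][:,:,::-1])
s=cv2.imread("pics/side9.png")
w=cv2.imread("pics/wrist9.png")
cv2.imwrite("pics/s9.png",np.hstack([cv2.resize(s[90:190,165:245],None,fx=5,fy=5,interpolation=cv2.INTER_CUBIC),cv2.resize(w[50:250,178:338],None,fx=2.5,fy=2.5,interpolation=cv2.INTER_CUBIC)]))
o=r.get_obs();st(o)
```

```text
15.6 [ 0.6365 -0.2254  0.0202] [1.796e+02 2.000e-02 7.937e+01] F [ 0.  -0.5 -1.4] gap 0.259
```

View pics/s9.png

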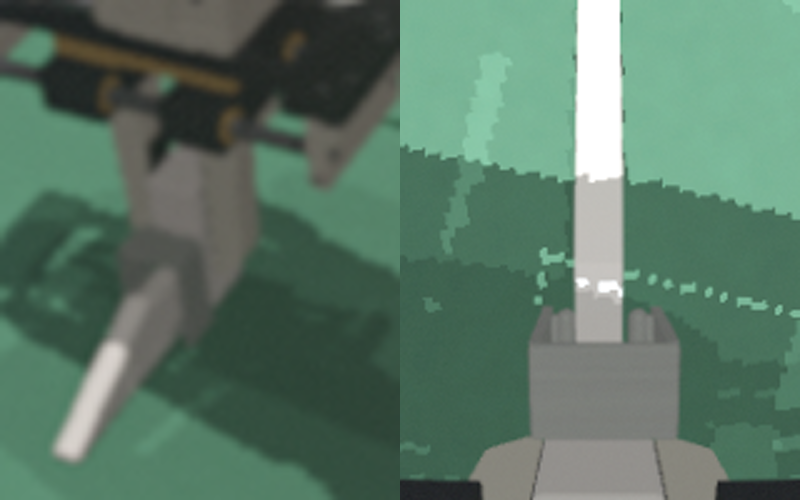

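Call:
apply_moves(series=[[0, 0, 0.08, 0, 0], [0, 0, 0.08, 0, 0], [0, 0, 0.08, 0, 40], [0, 0, 0.08, 0, 60], [0, 0, 0.08, 0, 60], [0, 0, 0.08, 0, 60], [0, 0, 0.08, 0, 60]])

```text
clock: 16.48
position: [0.6365, -0.2254, 0.0194]
tcp_rot: [179.6, 0.0, 79.4]
contact_force: [-0.6, -0.4, 0.2]
finger_gap: 0.601
```

Call:
apply_moves(series=[[0, 0, -1, 0, 60], [0, 0, -3, 0, 60], [0, 0, -6, 0, 60], [0, 0, -9, 0, 60], [0, 0, -13, 0, 60], [-6, 0, -17, 0, 60], [-6, 0, -17, 0, 60], [-6, 0, -17, 0, 60]])

```text
clock: 17.48
position: [0.6241, -0.2842, 0.1901]
tcp_rot: [179.6, 0.0, 79.3]
contact_force: [-1.0, 0.3, -0.0]
finger_gap: 0.597
```

Run:
```python
from workcell import r,cams
from h import *
for n in("side","top","wrist"):
    p=cams.get_image(n);cv2.imwrite(f"pics/{n}10.png",p["img"][:,:,::-1])
s=cv2.imread("pics/side10.png");w=cv2.imread("pics/wrist10.png")
cv2.imwrite("pics/s10.png",np.hstack([cv2.resize(s[90:290,140:300],None,fx=2.5,fy=2.5,interpolation=cv2.INTER_CUBIC),cv2.resize(w[50:250,178:338],None,fx=2.5,fy=2.5,interpolation=cv2.INTER_CUBIC)]))
o=r.get_obs();st(o)
```

```text
17.62 [ 0.6241 -0.2828  0.1884] [ 1.797e+02 -2.000e-02  7.942e+01] F [-0.5 -0.3 -0.5] gap 0.598
```

View pics/s10.png

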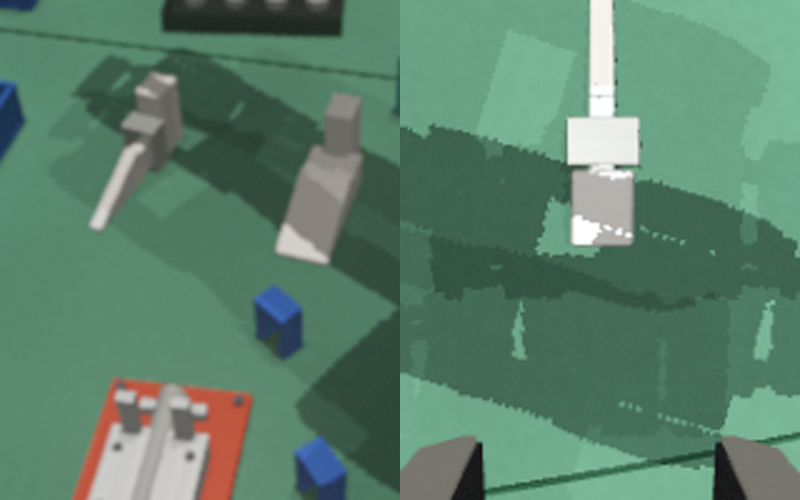

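View pics/side10.png

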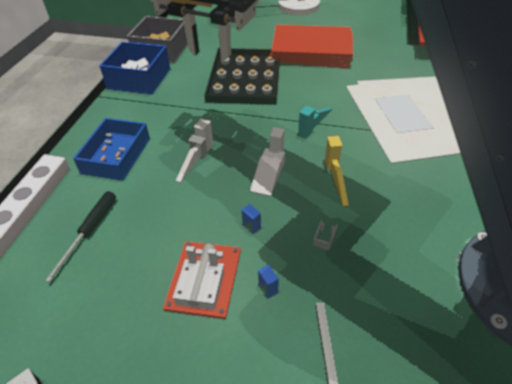

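The wedge stands on the bench with the clip astride its saddle (side view 200,140). The rod is bare, the broad wedge hasn't moved (268,162), and the gripper is clear. Handing in.

```bash
python3 -c "
from workcell import job
print(job.job_done())"
```

```text
the job is handed in; nothing more can be done
None
```

The clip is off the rod and standing astride the narrow wedge's saddle on the green bench. It is about 30 cm from the jig, near where the wedge started. I handed the job in at about 17.6 s; it reports no verdict.

- **What I did:** I gripped the narrow white wedge by its handle and slid the blade along the rod and under the clip until the clip dropped into the saddle. I then lifted both straight up, carried them to the bench, released them and backed the gripper away.
- **Forces:** I only saw readings at the end of each move, where the wrist force stayed under 5 N. The brief peak of about 10 N that the task expects at the crest would not show in them.
- **Last checks:** The final pictures showed the rod bare, the wedge standing on the bench with the clip on it, the broad wedge where it was, and the gripper about 17 cm up and touching nothing. I judged these by eye and did not measure the final poses.
- **Off the plan:** The grip force was fixed at about 30 N, below the advised 40 N. The wedge's tip and crest matched the predicted positions before insertion, so I saw no slip.
- **Clip position:** After seating, the clip sat about 6 mm back from its starting place, against the handle. That is within the 20 mm allowed, and the fingers were clear of it.

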